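Shift the pen lathe into third

TASK

Put the little pen lathe in third gear: push the ball-topped gear lever with your fingertips, from wherever it stands in the left leg of the H-shaped gate, through the crossbar to the right leg, then forward (away from the robot) fully home in the far right slot. Only push it, gently: do not take the ball between the fingers or force it, and leave the pen cap standing on the gearbox and all the loose things on the bench where they are.

Things in the scene. Friction and masses are not known exactly. Their poses are not given: they have to be found in the camera images.
- lathe: Small cast iron pen lathe, fixed, turned up to 20 degrees either way. Origin: on the bench under the centre of its gearbox; x forward (away from the robot), y left, z up. Gearbox 190 (x) by 170 (y) mm, flat steel top 90 mm up. Chuck with a green barrel, bed and tailstock run right to y = -420 mm, the motor left to y = 140 mm, all lower than that top. Do not press hard on any of it.
- gate_centre (a point): Centre of the H-shaped gate, on the gearbox top 90 mm above the bench, over the lathe's origin. Two legs 15 mm wide run along the lathe's x from -26 to 26 mm, centred on y = 19 (left) and -19 mm (right); a crossbar 16 mm wide at x = 0 joins them. First slot: far left; second: near left; third: far right; fourth: near right.
- knob (a point): Centre of the black ball, 34 mm across, on the gear lever: a 10 mm round steel stem pivoting under the gate centre, 10 mm above the bench. The ball centre is 120 mm from the pivot, so 123 to 130 mm above the bench; its underside is about 18 mm above the gearbox top. The stem cannot pass the gate's walls; it stays where it is left, and 1.5 to 3 N at the ball moves it.
- third (a point): Where the centre of the ball is when the lever is fully home in the third slot: 28.5 mm forward and 28 mm to the right of the gate centre, 123 mm above the bench. Fixed on the lathe.
- across (a joint): Sideways lean of the gear lever, rad: -0.245 in the left leg, 0 upright, +0.245 in the right leg (stops at both). It can change much only while the stem is in the crossbar (joint gear within about 0.035 of 0). 0.1 rad moves the ball 12 mm.
- gear (a joint): Fore-and-aft lean of the gear lever, rad: -0.24 fully home near the robot, 0 in the crossbar, +0.24 fully home forward (stops at both). 0.1 rad moves the ball 12 mm.
- cap: Loose green pen cap standing upright on the gearbox top near its right edge, some 70 mm to the right of the gate centre: 15 mm across, 40 mm tall, 20 g, top 130 mm above the bench. Origin at its foot. Leave standing.
- block: Loose brass knock-out block, 45 by 45 by 30 mm, on the bench in front of the bed. Origin under its centre. Leave alone.
- section: Loose black hard rubber pen section standing upright, 13 mm across, 28 mm tall, on the bench in front of the bed. Origin at its foot. Leave alone.
- bar: Loose steel pressure bar, 55 by 6 by 4 mm, lying on the bench in front of the bed. Origin under its centre. Leave alone.
- burnisher: Loose boxwood burnisher, 150 mm long, 20 mm wide, 18 mm high, lying on the bench between the gearbox and the robot. Origin under it, near its middle. Leave alone.
- barrel: Loose green celluloid pen barrel, 75 mm long, 13 mm across, lying on the bench behind the bed. Origin under its centre. Leave alone.
- jar: Loose amber glass jar, 44 mm across, 50 mm tall, on the bench beyond the gearbox. Origin under its centre. Leave alone.

How it is judged (in metres and radians):
On the way:
1. the lever has come through the crossbar to the right leg (value of joint across above 0.17 rad and value of joint gear between -0.1 and 0.1 rad), for 0.02 s.
At the end, for the whole second after the job is handed in: The lever rests in the right leg (across over 0.19 rad), home in the third slot (gear over 0.205 rad, within about 4 mm of the stop at the ball), and every loose thing is within 15 mm of where it was, the cap, section and jar upright (value of joint across above 0.19 rad and value of joint gear above 0.205 rad and velocity of joint gear between -0.05 and 0.05 rad/s and distance of each of cap, block, section, bar, burnisher, barrel, jar from where it was at the start of the episode below 0.015 m and angle between each of cap, section, jar's own z axis and vertical below 0.3 rad); the robot touches nothing.
It fails at once if the ball is taken between the fingers (the point between the finger pads comes within 24 mm of the ball's centre) (distance between the grasp point and knob below 0.024 m).
It fails at once if the lever or the lathe is forced (more than 40 N from the fingers or the arm) (contact force between any of the fingers, the arm and lathe above 40 N).
It fails at once if a loose thing is lifted, knocked over or moved by more than 15 mm (distance of any of cap, block, section, bar, burnisher, barrel, jar from where it was at the start of the episode above 0.015 m or angle between any of cap, section, jar's own z axis and vertical above 0.3 rad).
It also fails if it takes over 51 s, if anything falls off the work surface, if the arm or the gripper's body presses on something with over 40 N, if the wrist force passes 120 N, or if a joint passes its speed limit or range.

ROBOT

A 6-joint arm with a two-finger parallel gripper is mounted at the origin on the work surface. World frame = base frame: x ahead of the robot, y to its left, z up, the work surface at z = 0. Lengths are in mm, angles in rad, forces in N, time in s.
With the tool pointing down it reaches from about 350 to 850 mm from the base axis. Payload 8.1 kg.
Tool frame: the origin (TCP) lies midway between the tips of the shut fingers; the grasp point (between the pads) lies 19 mm behind it (r.pinch_z is the z of the grasp point in the tool frame, in mm); z points along the fingers, y is the direction in which the jaws open and shut (so a half turn about z gives the same grasp; the last joint's range is limited). The gripper opens to 85 mm and grips with 20 to 120 N. Pads are 22 mm wide; open, the fingers measure 114 mm over their backs; the gripper's body (76 mm by 85 mm) begins 54 mm behind the grasp point. The pads swing forward as they close: fully open they stand 13 mm farther back than shut.
Start: joints at [-1.388, 0.13, 1.488, -0, 1.523, -0.085], TCP at [158.787, -578.612, 231.292] pointing down, gripper open.
Joint ranges: [-2.96, 2.96], [-0.89, 2.26], [0.02, 2.5], [-1.34, 4.48], [0, 2.73], [-2.66, 2.66]. Speed limits (rad/s): [2.39, 2.39, 2.79, 3.14, 3.14, 3.14].

INTERFACE

Orientations are given as a rotation vector (axis times angle).
In Python, from bench import r gives the robot as it stands.
- The arm moves only by the tool apply_moves, never from a script. Its argument "motion" is a list that holds one entry, the list of rows, each a list of 7 numbers: the gripper command: -1 is fully open, 1 is shut, values between are in proportion, then the shift along the tool's x, y, z in cm, then the turn, a rotation vector about the tool's x, y, z in rad. In form: [[[gripper, tx, ty, tz, wx, wy, wz], ...]]. A call has 1 to 20 rows; each row shifts and turns the pose as measured when the row begins, along the tool's axes as they then stand; what a row does not reach is not made up. A row lasts 1/10 s, in which the tool goes at most 50 mm and 8.59 degrees, less where a joint would pass 70% of its speed; a pose out of reach is approached as far as the arm can. A call is refused whole if a number of a shift passes 5 or a number of a turn 0.15, either way. A call with a gripper value outside its range is refused whole. The fingers move at their own pace and stop on an object; "grip_force" is the grip in N (left out, the last holds). Time passes only in rows, so rows that do not move let the fingers close. It gives the time, the measured TCP pose, the force and the opening at its end, in the units of the state.
- r.get_obs(): the state, without advancing time (a new reading comes with each control period).
- r.get_image(name): name is "side" or "top" or "wrist"; returns a dict with "img" (420x560x3 uint8, red, green, blue), "intrinsics" (3x3 intrinsics, pixels), "R" (3x3) and "t" (3): a world point X has camera coordinates R X + t; the wrist camera has in their place "mount" (4x4, takes a point from camera to tool coordinates, whose origin is the TCP and whose axes are the flange's). Camera axes: x right, y down, z forward; pixel columns grow to the right and rows downward; lengths in mm; the calibration is good to about 2 mm. A picture is of the moment at which its call begins: read the wrist's pose just before it. There is no depth.
- r.hand_in(): hands the job in, once; it reports no verdict.
The state is a dict: "t": time; "qpos": joint angles; "joint_vel": joint speeds; "joint_efforts": joint torques, N m; "position": TCP position; "tcp_rot": TCP orientation; "force": force on the tool from outside, world axes, zero at the start; "torque": the same for the moment, N m; "grip_width": finger opening in mm.
Only numpy, scipy, OpenCV 4.12 (cv2) and the standard library are available. Lean on these libraries where they do the work, as an engineer would, in place of code of your own. Each camera call takes 0.05 s, during which the arm holds its last target.

## Working session

There is one attempt and no reset: what is moved stays moved. The work goes in short steps, Python scripts to look and compute and a tool call to move; the robot and the scene stay as the last step left them, time stands still between calls to the robot, and variables do not carry over. Pictures are saved under pics/ and viewed, and the job is handed in when it is done.

Besides the shell and the picture viewer there is one more tool, called after "Emit:" as name(argument=value, ...) on one line, values as JSON. apply_moves: Moves the arm, as the interface text tells. Its arguments: {"type":"object","properties":{"motion":{"type":"array"},"grip_force":{"type":"number"}},"required":["motion"]}

```bash
mkdir -p pics
cat > h.py <<'E'
import numpy as np, cv2
from bench import r
def save(im,n,box=None,s=1):
    a=im['img'][:,:,::-1]
    if box: a=a[box[1]:box[3],box[0]:box[2]]
    if s!=1: a=cv2.resize(a,None,fx=s,fy=s,interpolation=cv2.INTER_CUBIC)
    cv2.imwrite(n,a)
def P(im): return np.array(im['intrinsics'])@np.c_[im['R'],np.array(im['t'])]
def tri(Ps,px):
    A=[]
    for p,(u,v) in zip(Ps,px): A+= [u*p[2]-p[0], v*p[2]-p[1]]
    w=np.linalg.svd(np.array(A))[2][-1]; return w[:3]/w[3]
def onz(p,uv,z):
    H=np.c_[p[:,0],p[:,1],p[:,2]*z+p[:,3]]; w=np.linalg.inv(H)@[uv[0],uv[1],1]; return w[:2]/w[2]
def pr(p,X):
    w=p@np.r_[X,1]; return w[:2]/w[2]
E
python3 - <<'E'
from h import *
import pickle
o=r.get_obs();print(o)
d={}
for n in('side','top'):
    im=r.get_image(n);d[n]=im;save(im,f'pics/{n}0.png');print(n,im['R'],im['t'])
pickle.dump(d,open('im0.pkl','wb'))
E
```

```text
{'t': 0.0, 'qpos': array([-1.38842397e+00,  1.31168317e-01,  1.48931137e+00, -1.78865446e-05,
        1.52299684e+00, -8.54158935e-02]), 'joint_vel': array([-0.00096742,  0.0007592 , -0.00140685,  0.000928  , -0.00158651,
       -0.00083596]), 'joint_efforts': array([-2.93036273e-04, -5.69390416e+01, -5.00551093e+01, -4.94259541e-05,
        1.45809213e-02,  8.01676720e-06]), 'position': array([ 158.66291457, -578.05695064,  230.22254352]), 'tcp_rot': array([-3.11160989e+00, -4.19135358e-01,  1.71326776e-04]), 'force': array([ 0.05034028,  0.46420603, -0.51557665]), 'torque': array([ 0.04126476, -0.02521882,  0.00040053]), 'grip_width': 85.3462117802199}
side [[ 9.11992751e-01 -4.10206295e-01 -1.32800980e-04]
 [-2.96830473e-01 -6.59705993e-01 -6.90419925e-01]
 [ 2.83126990e-01  6.29697386e-01 -7.23408812e-01]] [-513.22296464  212.14741671  991.99076068]
top [[ 0.00774933 -0.99983258 -0.01657604]
 [-0.99241126 -0.00565539 -0.12283283]
 [ 0.12271852  0.01740212 -0.99228894]] [-36.78155664 556.58070401 984.26302824]
```

View pics/side0.png

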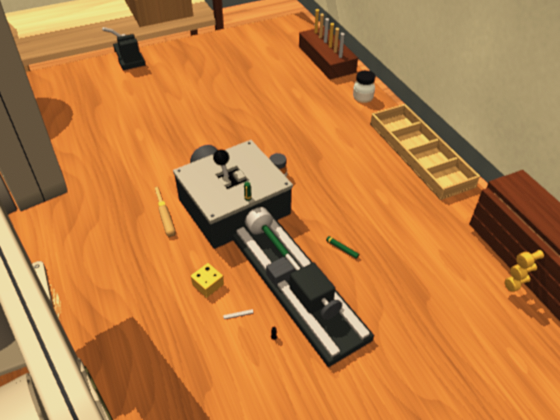

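View pics/top0.png

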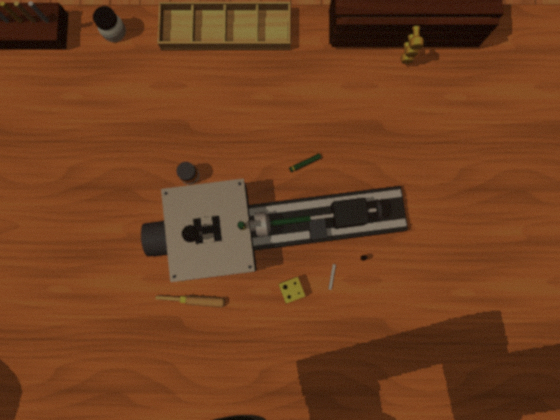

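Run:
```python
from h import *
import pickle
d=pickle.load(open('im0.pkl','rb'))
t=d['top'];t2=dict(t);t2['img']=np.clip(t['img'].astype(float)*1.8,0,255).astype('uint8')
save(t2,'pics/topc.png',(135,160,270,290),5.5 and 4.5)
save(d['side'],'pics/sidec.png',(160,130,310,250),5)
```

```text
(no output)
```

View pics/topc.png

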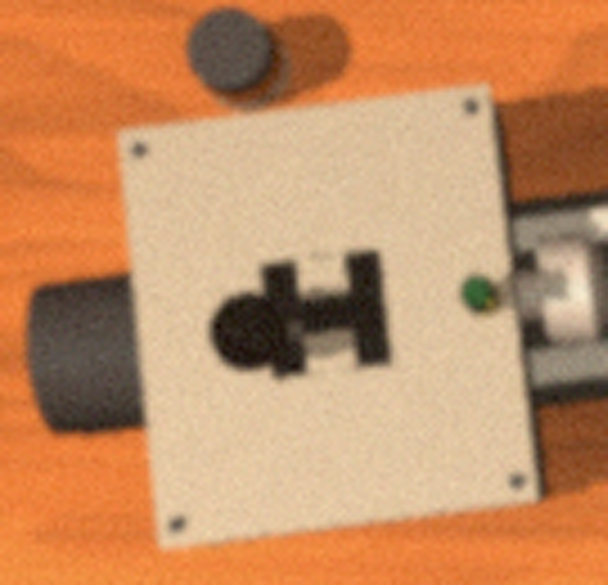

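View pics/sidec.png

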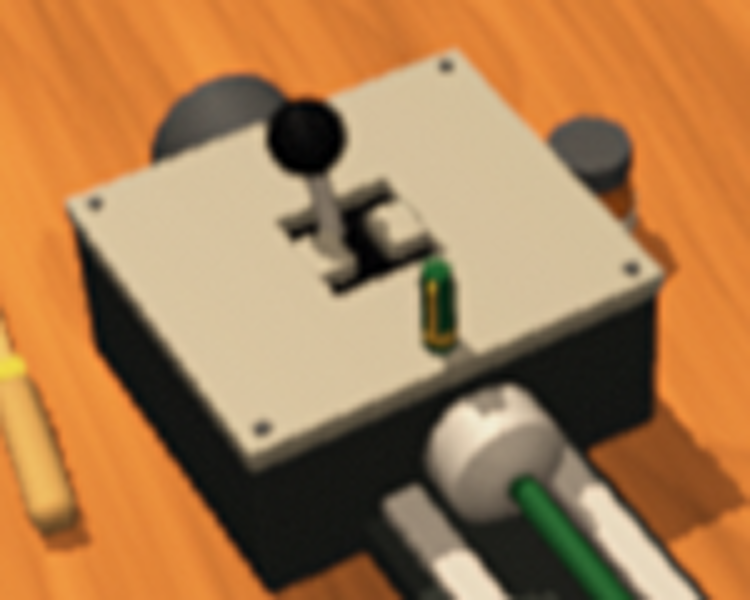

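Run:
```python
from h import *
import pickle
d=pickle.load(open('im0.pkl','rb'))
Pt,Ps=P(d['top']),P(d['side'])
T=lambda u,v:(u/4.5+135-.4,v/4.5+160-.4)
S=lambda u,v:(u/5+160-.4,v/5+130-.4)
c=[tri([Pt,Ps],[T(*a),S(*b)]) for a,b in zip([(139,149),(471,106),(517,481),(177,524)],[(446,65),(631,268),(262,428),(95,203)])]
c=np.array(c);print(c.round(1)); m=c.mean(0);print('ctr',m)
fx=(c[0]+c[1]-c[2]-c[3])/2; yaw=np.arctan2(fx[1],fx[0]); fy=(c[0]+c[3]-c[1]-c[2])/2; print(np.linalg.norm(fx),np.linalg.norm(fy),np.degrees(yaw),np.degrees(np.arctan2(-fy[0],fy[1])))
k=tri([Pt,Ps],[T(248,331),S(306,137)]);print('knob',k,pr(Pt,k),T(248,331))
cap=tri([Pt,Ps],[T(481,294),S(436,270)]);print('captop',cap)
R=np.array([[np.cos(yaw),np.sin(yaw)],[-np.sin(yaw),np.cos(yaw)]])
for p in(k,cap): print((R@(p-m)[:2]))
# gate centre from H in top at z=90
for uv in [(280,263),(364,252),(375,362),(287,375)]: 
    q=onz(Pt,T(*uv),90);print(q,R@(q-m[:2]))
print('jar top',R@(onz(Pt,T(230,50),50)-m[:2]))
w=r.get_image('wrist');save(w,'pics/w0.png');print(w['mount'])
```

```text
[[585.3 186.1  90.9]
 [605.7  35.6  89.8]
 [436.8  12.2  90.6]
 [416.6 163.2  90.3]]
ctr [511.08043293  99.27191189  90.4064535 ]
170.37545774499327 152.0891388631498 7.8086080460751495 7.662695464583604
knob [500.17027296 127.25757132 125.59386923] [189.567133   233.64287481] (189.7111111111111, 233.15555555555554)
captop [516.530778    26.00045373 131.81842642]
[-7.00673947 29.20846326]
[ -4.55517772 -73.3325521 ]
[534.62693128 120.31316623] [26.18691983 17.6470167 ]
[539.84313364  82.45096757] [ 26.21062899 -20.57279874]
[490.25800264  76.38603365] [-23.73872961 -19.84464015]
[484.16645217 115.77810064] [-24.42181549  20.00978648]
jar top [135.94745367  36.75903586]
[[ 1.61518566e-04 -9.46230673e-01 -3.23492639e-01  8.34752300e+01]
 [ 9.99999920e-01  2.70804423e-04 -2.92819331e-04 -1.08045259e+00]
 [ 3.64677870e-04 -3.23492566e-01  9.46230641e-01 -1.42726221e+02]
 [ 0.00000000e+00  0.00000000e+00  0.00000000e+00  1.00000000e+00]]
```

View pics/w0.png

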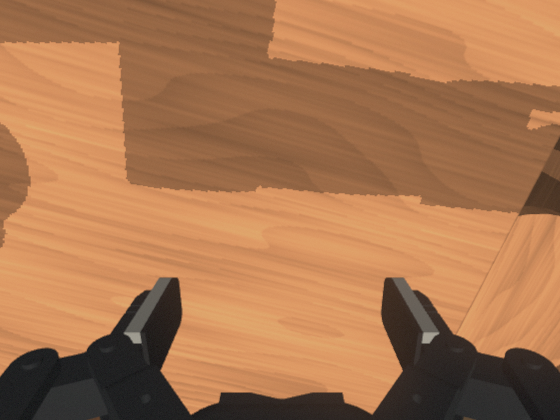

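Emit:
apply_moves(motion=[[[1,0,0,0,0,0,0.132],[1,2.4,-4.1,0,0,0,0],[1,2.4,-4.1,0,0,0,0],[1,2.4,-4.1,0,0,0,0],[1,2.4,-4.1,0,0,0,0],[1,2.4,-4.1,0,0,0,0],[1,2.4,-4.1,0,0,0,0],[1,2.4,-4.1,0,0,0,0],[1,2.4,-4.1,0,0,0,0],[1,2.4,-4.1,0,0,0,0],[1,2.4,-4.1,0,0,0,0],[1,2.4,-4.1,0,0,0,0],[1,2.4,-4.1,0,0,0,0],[1,2.4,-4.1,0,0,0,0],[1,2.4,-4.1,0,0,0,0],[1,0,0,0,0,0,0]]], grip_force=20)

```text
t: 1.75
position: [422.9, 60.2, 227.7]
tcp_rot: [-3.125, -0.196, -0.003]
force: [-0.9, -1.2, -0.9]
grip_width: -0.1
```

```bash
cat > st.py <<'E'
from h import *
from scipy.spatial.transform import Rotation as Ro
C=np.array([511.1,99.3]);Y=np.radians(7.75);RL=np.array([[np.cos(Y),np.sin(Y)],[-np.sin(Y),np.cos(Y)]])
o=r.get_obs();p=o['position']
R=Ro.from_rotvec(o['tcp_rot']).as_matrix()
print('t',o['t'].__round__(2),'tcp',p.round(1),'lathe',(RL@(p[:2]-C)).round(1),'x yaw',np.degrees(np.arctan2(R[1,0],R[0,0])).round(2),'z',R[:,2].round(3),'F',o['force'].round(2),'F lathe',(RL@o['force'][:2]).round(2),'w',round(o['grip_width'],1),'q',o['qpos'].round(2))
E
python3 st.py
```

```text
t 1.75 tcp [422.9  60.2 227.7] lathe [-92.7 -26.9] x yaw 7.18 z [ 0.001  0.011 -1.   ] F [-0.88 -1.23 -0.86] F lathe [-1.04 -1.1 ] w -0.1 q [ 0.01 -0.36  1.95  0.01  1.55  1.46]
```

Emit:
apply_moves(motion=[[[1,1.6,-2.9,0,0,0,0],[1,1.6,-2.9,0,0,0,0.01],[1,0,0,3,0,0,0],[1,0,0,3,0,0,0],[1,0,0,3,0,0,0],[1,0,0,2,0,0,0],[1,0,0,0,0,0,0]]])

```text
t: 2.45
position: [447.8, 124.6, 114.6]
tcp_rot: [-3.128, -0.187, -0.003]
force: [0.4, 0.1, 0.5]
grip_width: -0.2
```

```bash
python3 st.py
python3 - <<'E'
from h import *
w=r.get_image('wrist');save(w,'pics/w1.png')
s=r.get_image('side');save(s,'pics/s1.png',(130,90,330,240),4)
E
```

```text
t 2.45 tcp [447.8 124.6 114.6] lathe [-59.3  33.6] x yaw 6.83 z [ 0.001  0.009 -1.   ] F [0.45 0.06 0.47] F lathe [0.45 0.  ] w -0.2 q [ 0.15 -0.16  1.99  0.01  1.31  1.6 ]
```

View pics/w1.png

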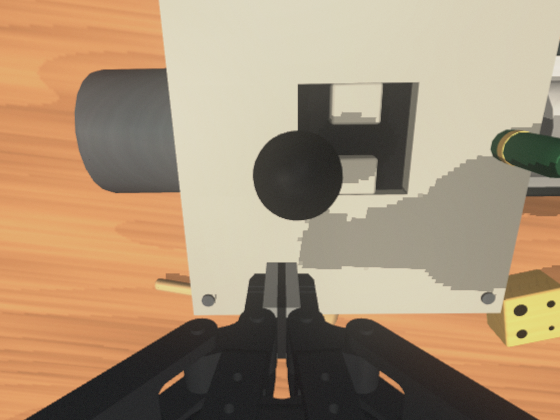

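View pics/s1.png

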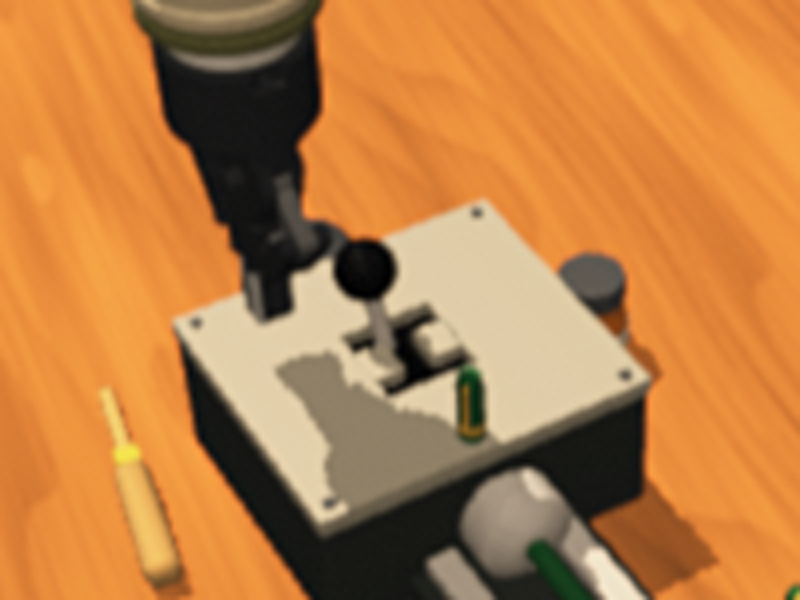

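Emit:
apply_moves(motion=[[[1,0.8,0.4,0.2,0,0,-0.016],[1,0.8,0,0,0,0,0],[1,0.5,0,0,0,0,0],[1,0.3,0,0,0,0,0],[1,0,0,0,0,0,0]]])

```text
t: 3.05
position: [479.8, 123.9, 121.3]
tcp_rot: [-3.125, -0.212, -0.022]
force: [-1.1, 0.4, -1.5]
grip_width: -0.0
```

```bash
python3 st.py
```

```text
t 3.05 tcp [479.8 123.9 121.3] lathe [-27.7  28.6] x yaw 7.76 z [ 0.013  0.011 -1.   ] F [-1.05  0.38 -1.46] F lathe [-0.99  0.52] w -0.0 q [ 0.14 -0.09  1.92  0.01  1.3   1.58]
```

```bash
cat > look.py <<'E'
import sys
from h import *
n=sys.argv[1]
exec(open('st.py').read())
w=r.get_image('wrist');t=r.get_image('top')
save(w,f'pics/w{n}.png');a=t['img'].astype(float)*1.8
t['img']=np.clip(a,0,255).astype('uint8');save(t,f'pics/t{n}.png',(135,160,270,290),4.5)
E
python3 look.py 2
```

```text
t 3.05 tcp [479.8 123.9 121.3] lathe [-27.7  28.6] x yaw 7.76 z [ 0.013  0.011 -1.   ] F [-1.05  0.38 -1.46] F lathe [-0.99  0.52] w -0.0 q [ 0.14 -0.09  1.92  0.01  1.3   1.58]
```

View pics/w2.png

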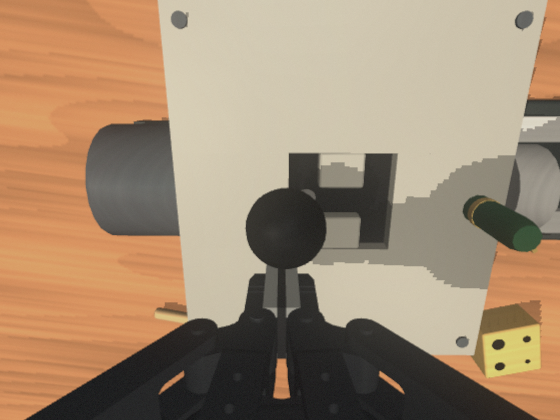

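```bash
cat > ball.py <<'E'
from h import *
from scipy.spatial.transform import Rotation as Ro
import sys
def wP(o,im):
    M=np.array(im['mount']);R=Ro.from_rotvec(o['tcp_rot']).as_matrix();T=np.eye(4);T[:3,:3]=R;T[:3,3]=o['position']
    E=np.linalg.inv(T@M)
    return np.array(im['intrinsics'])@E[:3]
C=np.array([511.1,99.3]);Y=np.radians(7.75);RL=np.array([[np.cos(Y),np.sin(Y)],[-np.sin(Y),np.cos(Y)]])
o=r.get_obs();im=r.get_image('wrist');p=wP(o,im)
for a in sys.argv[1:]:
    u,v,z=map(float,a.split(','));print(a,(RL@(onz(p,(u,v),z)-C)).round(1))
E
python3 ball.py 286,229,126 289,153,90 396,153,90 388,248,90 287,248,90 179,20,90 524,20,90 462,342,90
python3 -c "
import cv2
a=cv2.imread('pics/w2.png')[130:290,210:430];cv2.imwrite('pics/w2c.png',cv2.resize(a,None,fx=3.6,fy=3.6,interpolation=2))"
```

```text
286,229,126 [-1.5 27.7]
289,153,90 [24.7 26.2]
396,153,90 [ 24.8 -26.7]
388,248,90 [-26.4 -27.6]
287,248,90 [-26.7  26.9]
179,20,90 [83.9 75.6]
524,20,90 [ 83.8 -77.1]
462,342,90 [-86.9 -76.9]
```

View pics/t2.png

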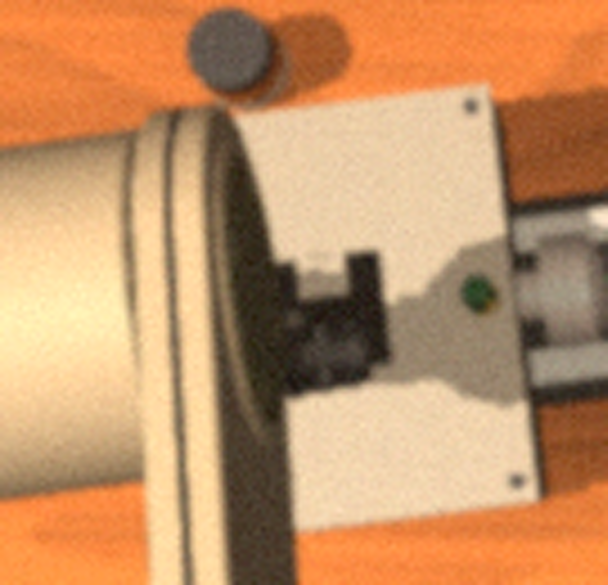

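View pics/w2c.png

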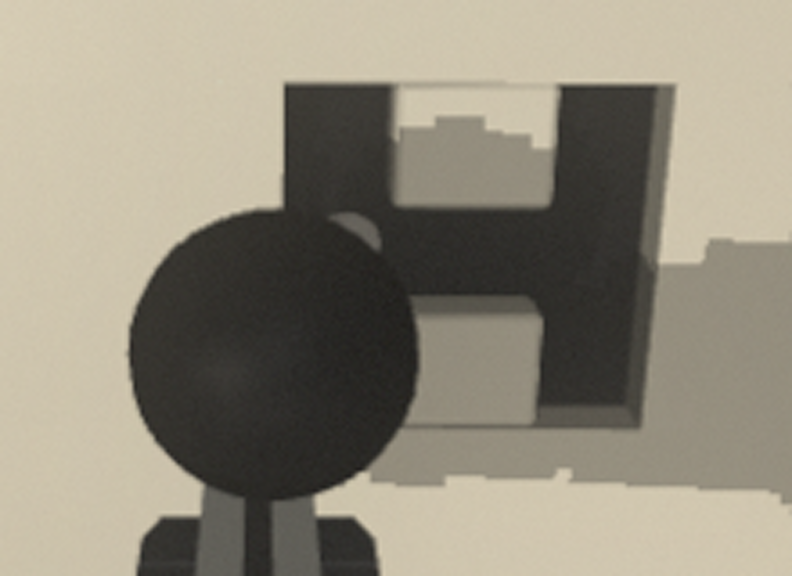

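Emit:
apply_moves(motion=[[[1,-0.6,0,0,0,0,0],[1,-1,0,-0.5,0,0,0],[1,-0.5,0,-2,0,0,0],[1,0,0,-3,0,0,0],[1,0,-1.5,-1,0,0,0],[1,1,-1.5,0,0,0,0],[1,1,-1,0,0,0,0],[1,0,0,0,0,0,0]]])

```text
t: 4.0
position: [468.1, 163.2, 189.1]
tcp_rot: [-3.125, -0.212, -0.024]
force: [-0.5, -0.4, -0.1]
grip_width: -0.1
```

```bash
python3 st.py
```

```text
t 4.0 tcp [468.1 163.2 189.1] lathe [-34.   69.1] x yaw 7.76 z [ 0.014  0.01  -1.   ] F [-0.5  -0.35 -0.15] F lathe [-0.54 -0.28] w -0.1 q [ 0.23 -0.15  1.84  0.01  1.43  1.66]
```

Emit:
apply_moves(motion=[[[1,0,0,0,0,0,-0.14],[1,0,0,0,0,0,-0.14],[1,0,0,0,0,0,-0.14],[1,0,0,0,0,0,-0.14],[1,0,0,0,0,0,-0.14],[1,0,0,0,0,0,-0.14],[1,0,0,0,0,0,-0.14],[1,0,0,0,0,0,-0.14],[1,0,0,0,0,0,-0.14],[1,0,0,0,0,0,-0.14],[1,0,0,0,0,0,0],[1,0,0,0,0,0,0]]])

```text
t: 5.2
position: [459.6, 157.0, 186.1]
tcp_rot: [2.2, 2.24, 0.015]
force: [0.9, 0.6, -0.2]
grip_width: -0.0
```

```bash
python3 look.py 3
```

```text
t 5.2 tcp [459.6 157.  186.1] lathe [-43.2  64.1] x yaw 91.04 z [ 0.008  0.006 -1.   ] F [ 0.86  0.55 -0.22] F lathe [0.93 0.43] w -0.0 q [ 0.22 -0.17  1.87  0.    1.43  0.2 ]
```

View pics/w3.png

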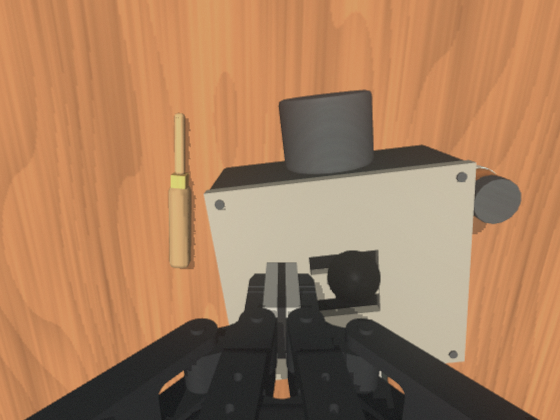

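View pics/t3.png

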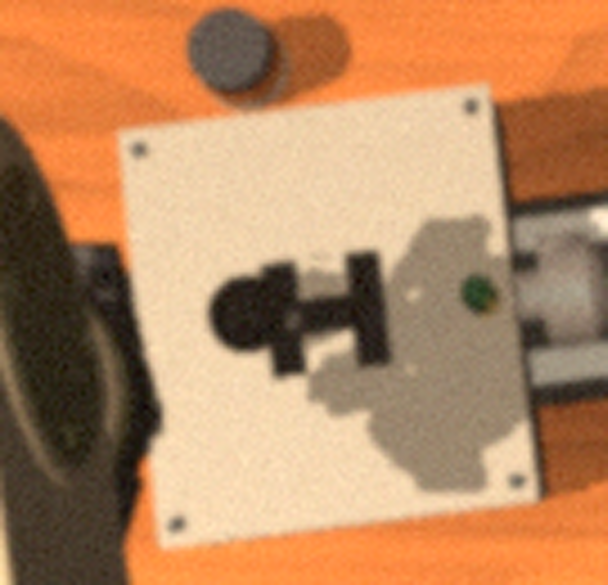

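Emit:
apply_moves(motion=[[[1,0,0,0,0,0,-0.11],[1,0.5,1.4,0,0,0,0],[1,0.4,1.4,0,0,0,0],[1,0,0.5,0,0,0,0],[1,0,0,2,0,0,0],[1,0,0,2,0,0,0],[1,0,0,1,0,0,0],[1,0,0,0,0,0,0],[1,0,0,0,0,0,0]]])

```text
t: 6.2
position: [492.5, 170.0, 136.0]
tcp_rot: [2.087, 2.345, 0.015]
force: [-0.5, 0.4, 0.4]
grip_width: -0.3
```

```bash
python3 st.py
```

```text
t 6.2 tcp [492.5 170.  136. ] lathe [-8.9 72.6] x yaw 96.66 z [ 0.008  0.006 -1.   ] F [-0.5   0.44  0.44] F lathe [-0.43  0.51] w -0.3 q [ 0.23 -0.03  1.83  0.    1.33  0.11]
```

Emit:
apply_moves(motion=[[[1,0,0.8,0,0,0,-0.02],[1,0,0,1,0,0,0],[1,0,0,0.8,0,0,0],[1,0,0,0,0,0,0],[1,0,0,0,0,0,0]]])

```text
t: 6.7
position: [502.9, 171.4, 119.2]
tcp_rot: [2.06, 2.365, 0.02]
force: [-0.8, -1.0, 0.6]
grip_width: 0.3
```

```bash
python3 st.py
```

```text
t 6.7 tcp [502.9 171.4 119.2] lathe [ 1.6 72.5] x yaw 97.87 z [ 0.012  0.006 -1.   ] F [-0.83 -0.97  0.58] F lathe [-0.95 -0.85] w 0.3 q [0.23 0.01 1.82 0.   1.29 0.09]
```

Emit:
apply_moves(motion=[[[1,-0.4,-0.1,0,0,0,0],[1,-0.4,0,0,0,0,0],[1,-0.3,0,0,0,0,0],[1,-0.3,0,0,0,0,0],[1,-0.3,0,0,0,0,0],[1,-0.3,0,0,0,0,0],[1,0,0,0,0,0,0]]])

```text
t: 7.4
position: [505.1, 149.9, 120.2]
tcp_rot: [2.06, 2.364, 0.023]
force: [-0.9, 0.9, -0.8]
grip_width: -0.2
```

```bash
python3 st.py
```

```text
t 7.4 tcp [505.1 149.9 120.2] lathe [ 0.9 51. ] x yaw 97.86 z [ 0.014  0.007 -1.   ] F [-0.85  0.86 -0.79] F lathe [-0.73  0.96] w -0.2 q [0.19 0.   1.83 0.   1.3  0.05]
```

Emit:
apply_moves(motion=[[[1,-0.3,0,0.1,0,0,0],[1,-0.3,0,0.1,0,0,0],[1,-0.3,0,0.1,0,0,0],[1,-0.3,0,0,0,0,0],[1,-0.3,0,0,0,0,0],[1,-0.3,0,0,0,0,0],[1,0,0,0,0,0,0]]])

```text
t: 8.1
position: [508.1, 131.0, 117.1]
tcp_rot: [2.06, 2.365, 0.024]
force: [0.7, 0.9, 0.8]
grip_width: -0.1
```

```bash
python3 look.py 4
```

```text
t 8.1 tcp [508.1 131.  117.1] lathe [ 1.3 31.9] x yaw 97.88 z [ 0.014  0.008 -1.   ] F [0.69 0.94 0.78] F lathe [0.81 0.84] w -0.1 q [ 0.15 -0.    1.84  0.01  1.29  0.01]
```

View pics/t4.png

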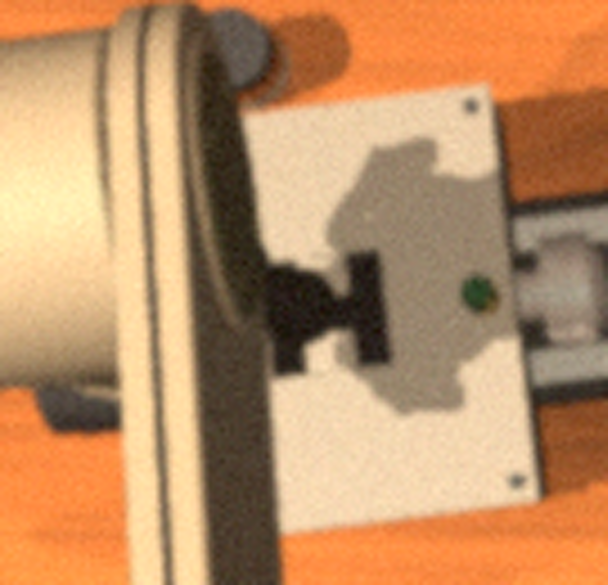

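Emit:
apply_moves(motion=[[[1,-0.3,0,0,0,0,0],[1,-0.3,0,0,0,0,0],[1,-0.3,0,0,0,0,0],[1,-0.3,0,0,0,0,0],[1,-0.3,0,0,0,0,0],[1,-0.3,0,0,0,0,0],[1,-0.3,0,0,0,0,0],[1,-0.2,0,0,0,0,0],[1,0,0,0,0,0,0]]])

```text
t: 9.1
position: [511.4, 106.4, 116.9]
tcp_rot: [2.06, 2.365, 0.024]
force: [-0.2, 1.2, 0.5]
grip_width: 0.2
```

```bash
python3 st.py
```

```text
t 9.1 tcp [511.4 106.4 116.9] lathe [1.2 7. ] x yaw 97.89 z [ 0.014  0.008 -1.   ] F [-0.18  1.2   0.48] F lathe [-0.02  1.21] w 0.2 q [ 0.1  -0.01  1.85  0.01  1.29 -0.04]
```

Emit:
apply_moves(motion=[[[1,-0.2,0,0,0,0,0],[1,-0.15,0,0,0,0,0],[1,-0.1,0,0,0,0,0],[1,0,0,0,0,0,0]]])

```text
t: 9.5
position: [512.0, 101.6, 116.7]
tcp_rot: [2.06, 2.365, 0.023]
force: [-0.2, 0.5, -0.3]
grip_width: -0.3
```

```bash
python3 look.py 5
```

```text
t 9.5 tcp [512.  101.6 116.7] lathe [1.2 2.1] x yaw 97.89 z [ 0.014  0.008 -1.   ] F [-0.22  0.5  -0.32] F lathe [-0.15  0.53] w -0.3 q [ 0.09 -0.01  1.85  0.01  1.29 -0.05]
```

View pics/t5.png

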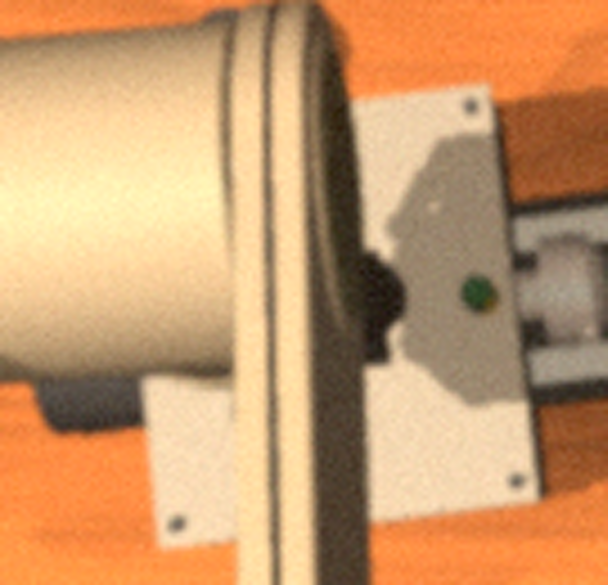

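Emit:
apply_moves(motion=[[[1,-0.15,0,0,0,0,0],[1,-0.1,0,0,0,0,0],[1,0,0,0,0,0,0]]])

```text
t: 9.9
position: [512.2, 99.1, 116.6]
tcp_rot: [2.059, 2.366, 0.023]
force: [-0.3, 1.1, 0.7]
grip_width: -0.0
```

```bash
python3 look.py 6; python3 -c "
from h import *
t=r.get_image('top');C=np.array([511.1,99.3]);Y=np.radians(7.75);RL=np.array([[np.cos(Y),np.sin(Y)],[-np.sin(Y),np.cos(Y)]])
print(RL@(onz(P(t),(406/4.5+134.6,293/4.5+159.6),124)-C))"
```

```text
t 9.9 tcp [512.2  99.1 116.6] lathe [ 1.1 -0.3] x yaw 97.92 z [ 0.014  0.008 -1.   ] F [-0.35  1.08  0.71] F lathe [-0.2   1.11] w -0.0 q [ 0.09 -0.01  1.85  0.01  1.29 -0.05]
[  1.60842249 -40.85133219]
```

View pics/t6.png

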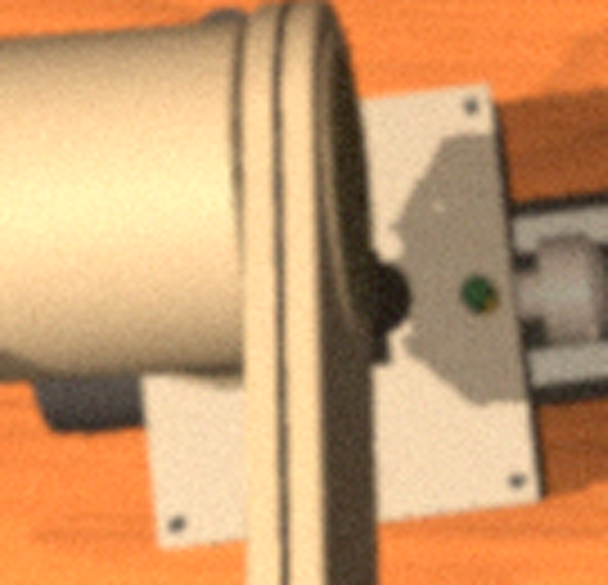

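Emit:
apply_moves(motion=[[[1,-0.15,0,0,0,0,0],[1,-0.1,0,0,0,0,0],[1,0,0,0,0,0,0]]])

```text
t: 10.35
position: [512.5, 96.6, 116.4]
tcp_rot: [2.06, 2.366, 0.023]
force: [0.5, 1.1, -0.0]
grip_width: 0.4
```

```bash
python3 st.py
```

```text
t 10.35 tcp [512.5  96.6 116.4] lathe [ 1.  -2.8] x yaw 97.92 z [ 0.013  0.008 -1.   ] F [ 0.49  1.11 -0.02] F lathe [0.63 1.03] w 0.4 q [ 0.08 -0.01  1.85  0.01  1.29 -0.06]
```

Emit:
apply_moves(motion=[[[1,0.6,0,0,0,0,0],[1,1,0,0,0,0,0],[1,0.5,0,-1.5,0,0,0],[1,0,0,-3,0,0,0],[1,0,0,-2,0,0,0],[1,0,-1.5,0,0,0,0],[1,0,-2,0,0,0,0],[1,0,-1.5,0,0,0,0],[1,0,0,0,0,0,0],[1,0,0,0,0,0,0.14],[1,0,0,0,0,0,0.14],[1,0,0,0,0,0,0.14],[1,0,0,0,0,0,0.14],[1,0,0,0,0,0,0.14],[1,0,0,0,0,0,0.14],[1,0,0,0,0,0,0.14],[1,0,0,0,0,0,0.14],[1,0,0,0,0,0,0.14],[1,0,0,0,0,0,0.14]]])

```text
t: 12.25
position: [464.9, 119.0, 201.3]
tcp_rot: [-3.109, -0.409, -0.05]
force: [-0.4, 0.4, -0.1]
grip_width: 0.1
```

```bash
python3 look.py 7
```

```text
t 12.25 tcp [464.9 119.  201.3] lathe [-43.1  25.8] x yaw 14.98 z [ 0.031  0.009 -0.999] F [-0.42  0.45 -0.07] F lathe [-0.35  0.5 ] w 0.1 q [ 0.14 -0.22  1.88  0.    1.45  1.45]
```

View pics/w7.png

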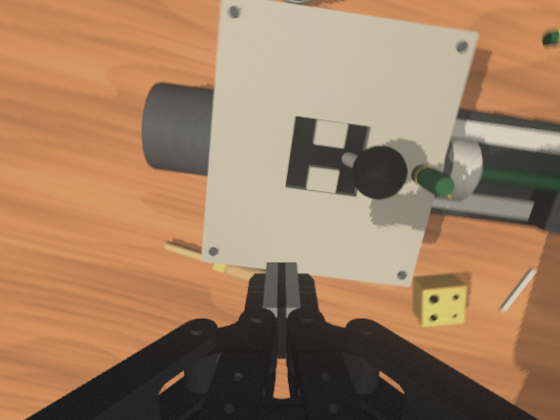

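Emit:
apply_moves(motion=[[[1,0,0,0,0,-0.03,0.12],[1,-0.8,1.5,0,0,0,0],[1,-0.8,2,0,0,0,0],[1,0,1.2,0,0,0,0],[1,0,0,0,0,0,0],[1,0,0,1.5,0,0,0],[1,0,0,2,0,0,0],[1,0,0,2,0,0,0],[1,0,0,1,0,0,0],[1,0,0,0,0,0,0],[1,0,0,0,0,0,0]]])

```text
t: 13.45
position: [458.1, 73.7, 134.1]
tcp_rot: [-3.125, -0.28, -0.005]
force: [-0.1, -0.1, 0.9]
grip_width: 0.3
```

```bash
python3 look.py 8;python3 ball.py 380,172,124
```

```text
t 13.45 tcp [458.1  73.7 134.1] lathe [-56.  -18.2] x yaw 10.25 z [ 0.003  0.004 -1.   ] F [-0.07 -0.15  0.9 ] F lathe [-0.08 -0.14] w 0.3 q [ 0.05 -0.18  1.97  0.    1.35  1.44]
380,172,124 [ -6. -59.]
```

View pics/w8.png

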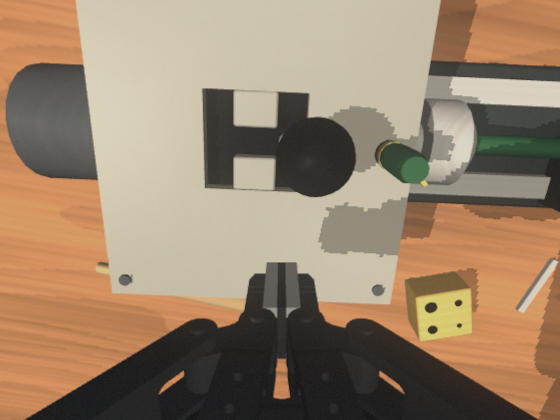

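```bash
python3 ball.py 315,157,123.5 204,88,90 308,94,90 205,187,90
```

```text
315,157,123.5 [ -0.5 -29.9]
204,88,90 [26.  25.3]
308,94,90 [ 25.4 -27.4]
205,187,90 [-25.7  26.1]
```

Emit:
apply_moves(motion=[[[1,0,0.5,0.5,0,0,0.043],[1,0,0.6,0.6,0,0,0],[1,0,0,0.4,0,0,0],[1,0,0,0,0,0,0]]])

```text
t: 14.05
position: [462.8, 62.1, 122.1]
tcp_rot: [-3.131, -0.213, -0.016]
force: [-0.4, 0.4, 0.9]
grip_width: -0.2
```

```bash
python3 st.py
```

```text
t 14.05 tcp [462.8  62.1 122.1] lathe [-52.9 -30.3] x yaw 7.78 z [ 0.01   0.004 -1.   ] F [-0.44  0.36  0.87] F lathe [-0.39  0.42] w -0.2 q [ 0.02 -0.17  1.98  0.    1.31  1.45]
```

Emit:
apply_moves(motion=[[[1,0.3,0,0.3,0,0,0],[1,0.3,0,0.2,0,0,0],[1,0.3,0,0.1,0,0,0],[1,0.3,0,0.1,0,0,0],[1,0.3,0,0.1,0,0,0],[1,0.3,0,0.1,0,0,0],[1,0.3,0,0.1,0,0,0],[1,0.3,0,0,0,0,0],[1,0,0,0,0,0,0]]])

```text
t: 14.95
position: [489.1, 66.1, 111.9]
tcp_rot: [-3.13, -0.216, -0.016]
force: [-0.7, -0.7, 1.4]
grip_width: 0.4
```

```bash
python3 st.py
```

```text
t 14.95 tcp [489.1  66.1 111.9] lathe [-26.3 -29.9] x yaw 7.88 z [ 0.01   0.004 -1.   ] F [-0.73 -0.68  1.35] F lathe [-0.82 -0.58] w 0.4 q [ 0.03 -0.08  1.92  0.    1.29  1.46]
```

Emit:
apply_moves(motion=[[[1,0.3,0,-0.1,0,0,0],[1,0.3,0,-0.1,0,0,0],[1,0.3,0,0,0,0,0],[1,0.3,0,0,0,0,0],[1,0.3,0,0,0,0,0],[1,0.2,0,0,0,0,0],[1,0.2,0,0,0,0,0],[1,0,0,0,0,0,0]]])

```text
t: 15.75
position: [508.8, 68.8, 113.7]
tcp_rot: [-3.13, -0.215, -0.013]
force: [-1.5, -0.4, 0.2]
grip_width: -0.1
```

```bash
python3 look.py 9
```

```text
t 15.75 tcp [508.8  68.8 113.7] lathe [ -6.4 -29.9] x yaw 7.87 z [ 0.008  0.004 -1.   ] F [-1.51 -0.37  0.2 ] F lathe [-1.54 -0.17] w -0.1 q [ 0.03 -0.02  1.87  0.    1.29  1.46]
```

View pics/w9.png

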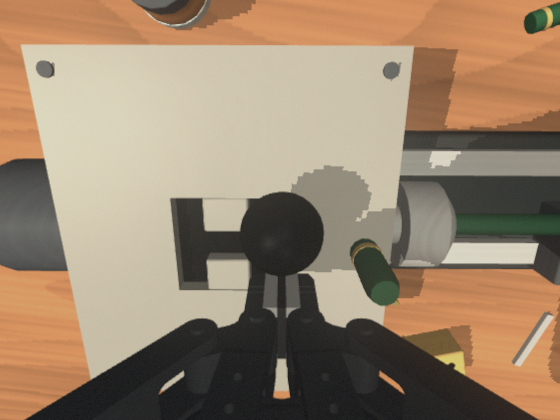

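Emit:
apply_moves(motion=[[[1,0.2,0,0,0,0,0],[1,0.2,0,0,0,0,0],[1,0.1,0,0,0,0,0],[1,0,0,0,0,0,0]]])

```text
t: 16.25
position: [513.5, 69.5, 113.5]
tcp_rot: [-3.13, -0.215, -0.012]
force: [-1.6, 0.0, -0.2]
grip_width: 0.3
```

```bash
python3 look.py 10
```

```text
t 16.25 tcp [513.5  69.5 113.5] lathe [ -1.6 -29.8] x yaw 7.87 z [ 0.008  0.004 -1.   ] F [-1.63  0.03 -0.17] F lathe [-1.61  0.25] w 0.3 q [ 0.03 -0.01  1.85  0.    1.29  1.46]
```

View pics/w10.png

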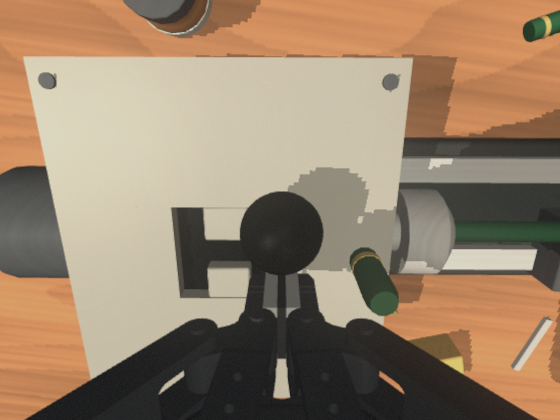

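Ball still follows; ball estimated at about 26 mm forward. A few small steps until the force rises.

```bash
python3 ball.py 282,233,124
```

```text
282,233,124 [ 25.5 -29. ]
```

Emit:
apply_moves(motion=[[[1,0.1,0,0,0,0,0],[1,0.1,0,0,0,0,0],[1,0,0,0,0,0,0]]])

```text
t: 16.7
position: [515.4, 69.8, 113.5]
tcp_rot: [-3.13, -0.215, -0.012]
force: [-0.5, -0.5, -1.2]
grip_width: -0.1
```

```bash
python3 st.py
```

```text
t 16.7 tcp [515.4  69.8 113.5] lathe [  0.3 -29.8] x yaw 7.87 z [ 0.007  0.004 -1.   ] F [-0.5  -0.48 -1.19] F lathe [-0.56 -0.41] w -0.1 q [ 0.03 -0.    1.85  0.    1.29  1.47]
```

Emit:
apply_moves(motion=[[[1,0.1,0,0,0,0,0],[1,0.05,0,0,0,0,0],[1,0,0,0,0,0,0]]])

```text
t: 17.0
position: [516.5, 70.0, 113.3]
tcp_rot: [-3.13, -0.216, -0.01]
force: [-2.3, -1.7, 0.1]
grip_width: 0.0
```

```bash
python3 look.py 11
```

```text
t 17.0 tcp [516.5  70.  113.3] lathe [  1.4 -29.8] x yaw 7.88 z [ 0.006  0.004 -1.   ] F [-2.3  -1.67  0.14] F lathe [-2.5  -1.34] w 0.0 q [0.03 0.   1.84 0.   1.29 1.47]
```

View pics/w11.png

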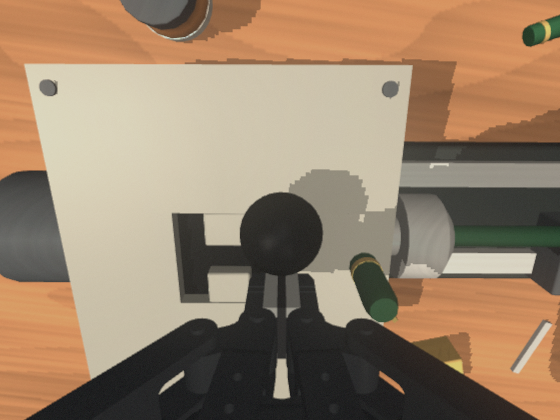

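Emit:
apply_moves(motion=[[[1,0.1,0,0,0,0,0],[1,0,0,0,0,0,0]]])

```text
t: 17.3
position: [517.2, 70.1, 113.2]
tcp_rot: [-3.131, -0.215, -0.009]
force: [-3.1, -0.4, 0.5]
grip_width: 0.1
```

```bash
python3 st.py
```

```text
t 17.3 tcp [517.2  70.1 113.2] lathe [  2.1 -29.8] x yaw 7.88 z [ 0.005  0.004 -1.   ] F [-3.07 -0.4   0.45] F lathe [-3.1   0.02] w 0.1 q [0.03 0.   1.84 0.   1.29 1.47]
```

Emit:
apply_moves(motion=[[[1,0.15,0,0,0,0,0],[1,0,0,0,0,0,0]]])

```text
t: 17.5
position: [518.1, 70.2, 113.1]
tcp_rot: [-3.131, -0.216, -0.007]
force: [-5.3, -0.9, 2.1]
grip_width: 0.1
```

```bash
python3 st.py
```

```text
t 17.5 tcp [518.1  70.2 113.1] lathe [  3.  -29.8] x yaw 7.88 z [ 0.004  0.004 -1.   ] F [-5.3  -0.92  2.1 ] F lathe [-5.38 -0.2 ] w 0.1 q [0.03 0.01 1.84 0.   1.29 1.47]
```

Emit:
apply_moves(motion=[[[1,-0.4,0,0,0,0,0],[1,-1,0,0,0,0,0],[1,-1,0,-0.5,0,0,0],[1,-1,0,-2,0,0,0],[1,0,0,-3,0,0,0],[1,0,0,-3,0,0,0],[1,-2,0,-1,0,0,0],[1,-2,0,0,0,0,0],[1,-1,0,0,0,0,0],[1,0,0,0,0,0,0]]])

```text
t: 18.5
position: [431.6, 58.1, 213.5]
tcp_rot: [-3.13, -0.216, -0.029]
force: [-0.1, 0.1, -0.3]
grip_width: 0.2
```

```bash
python3 look.py 12; python3 -c "
from h import *
s=r.get_image('side');save(s,'pics/s12.png',(130,90,390,285),3)"
```

```text
t 18.5 tcp [431.6  58.1 213.5] lathe [-84.3 -30.1] x yaw 7.9 z [ 0.018  0.005 -1.   ] F [-0.11  0.05 -0.33] F lathe [-0.1   0.07] w 0.2 q [ 0.01 -0.34  1.96  0.01  1.51  1.44]
```

View pics/w12.png

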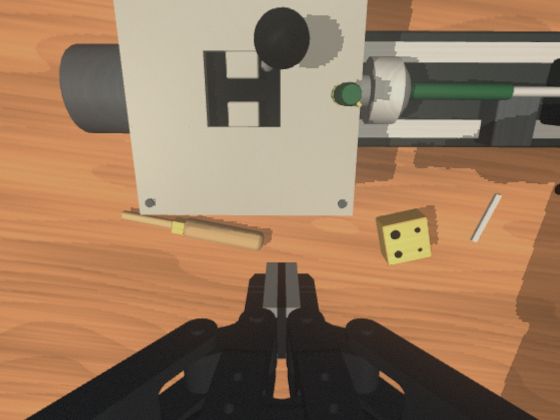

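View pics/t12.png

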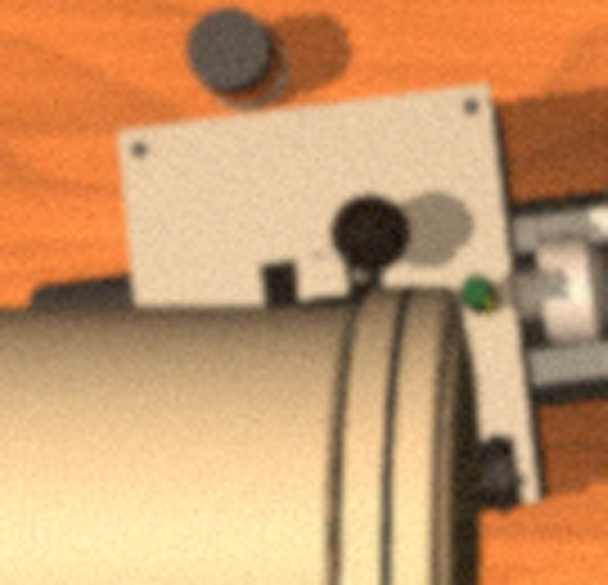

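View pics/s12.png

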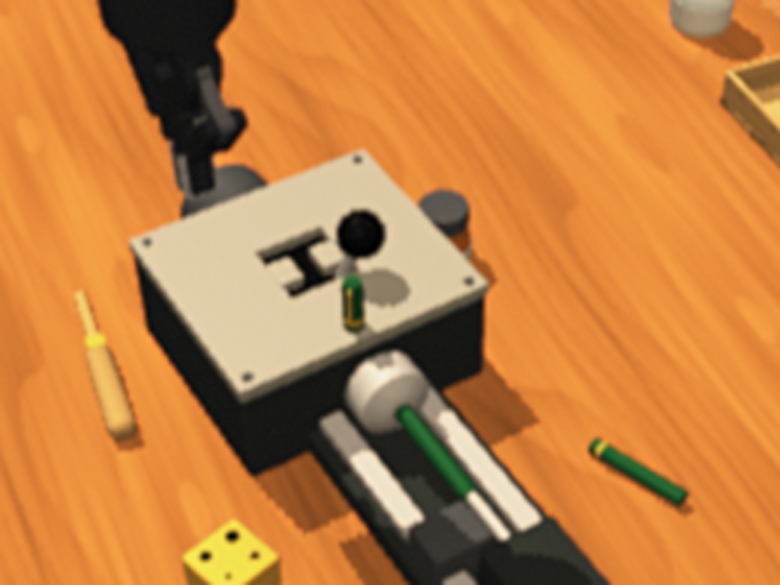

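Run:
```python
from h import *
import pickle
d=pickle.load(open('im0.pkl','rb'))
Pt,Ps=P(d['top']),P(d['side'])
k=tri([Pt,Ps],[(370/4.5+134.6,232/4.5+159.6),(361/3+129.7,232/3+89.7)])
C=np.array([511.1,99.3]);Y=np.radians(7.75);RL=np.array([[np.cos(Y),np.sin(Y)],[-np.sin(Y),np.cos(Y)]])
print(k,RL@(k[:2]-C))
```

```text
[543.75355028  75.52439637 124.3048018 ] [ 29.14912713 -27.96179646]
```

```bash
python3 -c "
from bench import r
print(r.get_obs()['joint_vel'].round(3)); print(r.hand_in())"
```

```text
[ 0.001  0.022 -0.008 -0.001  0.002 -0.001]
the job is handed in; nothing more can be done
None
```

The lever is in third gear, and I handed the job in at about 18.6 s on the robot's clock, against the 51 s limit. No verdict was reported.

- **How it went:** With the fingers shut, I pushed the ball forward about 7 mm to line it up with the crossbar. I then pushed it right to the right leg with the gripper turned 90°, and forward with the gripper turned back, until the push force rose to 5.4 N at the stop.
- **Final position:** Triangulating the top and side pictures puts the ball 29.1 mm forward and 28.0 mm right of the gate centre, 124 mm up. The target is 28.5, 28 and 123 mm, so it agrees within the roughly 2 mm calibration.
- **Loose things:** In the last pictures the cap and jar stand upright. The burnisher, block, bar and barrel look unmoved. I compared these by eye, not by measurement, and the pen section is barely in view in those last pictures.
- **Forces and clearance:** The force readings taken after each move never passed about 6 N. At the end the gripper was clear of everything, about 115 mm short of the ball and 120 mm above the gearbox top.
- **Not as planned:** On the first push the arm went 32 mm instead of the 24 mm commanded and rose about 9 mm more than planned. The pictures showed the lever had still landed in line with the crossbar, and I made the later pushes in smaller steps.

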